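# Slide the cassette tray home in its dock and lock it

## Task

Push the white cassette tray along its rails, away from you, by the upright lip on its near edge, slowly and gently, until you feel its feet drop into the locating notches and the tray lies flat on the rails; do not run it past them. Then push the steel keeper bar round until it stands right across behind the lip, so that the tray cannot come back. Only push, with the fingers: do not grasp or lift the tray, leave the two cassettes lying in their pockets, and leave everything else on the bench where it is.

Things in the scene. Friction and masses are not known exactly. Their poses are not given: they have to be found in the camera images.
- dock: Dock: grey plate 255 x 136 x 8 mm with two steel rails (y 20 to 56 mm each side, 40 mm gap) along its x axis. Origin on the bench, on the middle line. +x = way the tray is pushed, away from the robot within 0.4 rad; +y left. Rail tops are 30 mm above the bench, x -130 to +115 mm, then a stop block 50 mm high. Fences outside (inner faces y +-56, tops 44 mm high) guide the tray, 2 mm clearance.
- seat (a point): Where the tray's origin is when home: dock x +15, y 0 mm, 30 mm above the bench. Rail notches 14 mm long, 8 mm deep: in the rails' outer halves at dock x +53 mm for the front feet, in the inner halves at x -23 mm for the rear feet; no other foot can fall into them. They leave the tray +-3 mm of play.
- tray: Loose white tray, 0.6 to 0.95 kg: board 100 (x, along the rails) x 108 x 12 mm on feet 7 mm high, 8 mm long (front x +38, y +-47; rear x -38, y +-29 mm). Origin in the centre of the board's underside: 37 mm above the bench while sliding, 30 mm when home. Starts 45 to 90 mm short of the seat. Slides at 2 to 5 N; once down, the notch walls stop it. Pushed hard it tips, fast it skips the notches.
- lip (a point): Middle of the upper edge of the tray's push lip, on its rear (-x) face. The lip is 6 mm thick, 108 mm wide (y), and rises 22 mm above the board, its top 34 mm above the tray's origin; its rear face is flush with the board's rear face, at tray x -50 mm.
- keeper (a joint): Angle of the steel keeper bar pivoted right of the rails. 0 = open: points back to the robot (dock -x), beside them. 1.57 rad (stop) = closed: swung clockwise from above, points to dock +y across the rails, 7 mm (play 4 to 10) behind the lip of a tray that is home. Starts at 0 to 0.15, stays where left, needs about 1 N near its end, pushed on its outer side (faces the robot when closed).
- keeper_pivot (a point): Pivot axis of the keeper at mid height of the bar: dock x -42 mm, y -80 mm, 57 mm above the bench. The round hub there has radius 11 mm.
- keeper_tip (a point): Middle of the free end of the keeper bar. The bar is 80 mm long from the pivot axis, 10 mm thick, 18 mm high, 48 to 66 mm above the bench.
- cassette_4: Yellow plastic cassette with a pale block on it, 29 x 40 x 13 mm, loose in one of the tray's two pockets (side by side, 37 x 50 mm, ribs 5 mm high); either cassette may be left or right. Origin under its middle.
- cassette_5: Green plastic cassette, same shape and size, in the other pocket. Origin under its middle.
- pocket_left (a point): Centre of the left (+y) pocket's floor on the tray.
- pocket_right (a point): Centre of the right (-y) pocket's floor on the tray.
- forceps_a: Steel forceps, 126 mm long, lying flat (8 mm high) across the front of the bench in front of the dock. Leave alone.
- blade_dispenser: Green blade dispenser, 22 x 90 x 17 mm, front right of the dock. Leave alone.
- stain_bottle: Purple bottle with white cap, 47 mm wide, 92 mm high, at the right. Leave alone.
- petri_dish: Clear round dish, 64 mm wide, 17 mm high, at the front left. Leave alone.
- white_case: White plastic case, 24 x 66 x 15 mm, at the front left. Leave alone.
- tape_roll: Roll of tape lying flat, 98 mm wide, 25 mm high, at the right. Leave alone.

How it is judged:
By the outcome, as a careful person would: the job done as asked, in the order asked, and still so for the second after the job is handed in, with the robot touching nothing.
It also fails if it takes over 51 s, if anything falls off the work surface, if the arm or the gripper's body presses on something with over 40 N, if the wrist force passes 120 N, or if a joint passes its speed limit or range.

## Robot

A 6-joint arm with a two-finger parallel gripper is mounted at the origin on a cart in front of the work surface, level with it; the furniture and walls round the work are solid. World frame = base frame: x ahead of the robot, y to its left, z up, the work surface at z = 0. Lengths are in mm, angles in rad, forces in N, time in s.
With the tool pointing down it reaches from about 400 to 925 mm from the base axis. Payload 12.5 kg.
Tool frame: the origin (TCP) lies midway between the tips of the shut fingers; the grasp point (between the pads) lies 19 mm behind it (arm.pinch_z is the distance from the TCP to the grasp point, in mm); z points along the fingers, x is the direction in which the jaws open and shut, and the axes are right-handed (so a half turn about z gives the same grasp; the last joint's range is limited). The gripper opens to 95 mm and grips with 3 to 60 N. Pads are 20 mm wide; open, the fingers measure 119 mm over their backs; the gripper's body (75 mm by 180 mm) begins 59 mm behind the grasp point.
Start: joints at [-1.357, 0.491, 1.559, -0, 1.092, -0.106], TCP at [196.509, -593.322, 214.661] pointing down, gripper open.
Joint ranges: [-3.1, 3.1], [-0.84, 2.19], [0.05, 2.79], [-1.13, 4.28], [0.06, 2.93], [-2.69, 2.69]. Speed limits (rad/s): [2.22, 2.22, 2.79, 3.14, 3.14, 3.14].

## Interface

Orientations are given as a unit quaternion [x, y, z, w].
In Python, from plant import arm gives the robot as it stands.
- The arm moves only by the tool drive_tool, never from a script. Its argument "rows" is a list of rows, each a list of 3 entries, a list of its own where there are three numbers: the shift along the tool's x, y, z in mm, then the turn, a rotation vector about the tool's x, y, z in degrees, then the finger opening in mm, from 0 to 95.1. A call has 1 to 10 rows; each row shifts and turns the pose as measured when the row begins, along the tool's axes as they then stand; what a row does not reach is not made up. A row lasts 1/12 s, in which the tool goes at most 41.7 mm and 7.16 degrees, less where a joint would pass 70% of its speed; a pose out of reach is approached as far as the arm can. A call is refused whole if a number of a shift passes 41.7 or a number of a turn 7.16, either way. A call with a gripper value outside its range is refused whole. The fingers move at their own pace and stop on an object; the grip force is fixed at half the most. Time passes only in rows, so rows that do not move let the fingers close. It gives the time, the measured TCP pose, the force and the opening at its end, in the units of the state.
- arm.get_obs(): the state, without advancing time (a new reading comes with each control period).
- arm.get_image(name): name is "scene" or "top" or "wrist"; returns a dict with "frame" (400x640x3 uint8, red, green, blue), "fx", "fy", "cx", "cy" (pixels), "extrinsics" (4x4, takes a point from camera to world coordinates); the wrist camera has in their place "T_tool_cam" (4x4, takes a point from camera to tool coordinates, whose origin is the TCP and whose axes are the tool frame's). Camera axes: x right, y down, z forward; pixel columns grow to the right and rows downward; lengths in mm; the calibration is good to about 2 mm. A picture is of the moment at which its call begins: read the wrist's pose just before it. There is no depth.
- arm.close_job(): hands the job in, once; it reports no verdict.
Trained networks look in a picture, given as the dict that the camera call returned (one of the last four; its "shot" number tells which), for a name from the list of things; names that differ only in an ending like _2 or _b are one class to them, and where a whole thing is asked for, a point or a joint stands for the part that bears it (a point fixed in the world has none). Each returns a list of dicts, best first, with "conf" (0 to 1); they miss things now and then, are a little off and sometimes report something else, mostly with a low value. They report only what shows in the picture. A call takes as long as a camera call.
- arm.find_in(thing, picture): "location" ([column, row] in pixels, amid what is visible of it).
- arm.tip_of(thing, picture): "location" ([column, row] in pixels: a listed point, or the origin of a listed thing).
The state is a dict: "clock": time; "joints": joint angles; "qd": joint speeds; "joint_torque": joint torques, N m; "tool_pos": TCP position; "orientation": TCP orientation; "force": force on the tool from outside, world axes, zero at the start; "ft_torque": the same for the moment, N m; "finger_gap": finger opening in mm.
Only numpy, scipy, OpenCV 4.12 (cv2) and the standard library are available. Lean on these libraries where they do the work, as an engineer would, in place of code of your own. Each camera call takes 0.05 s, during which the arm holds its last target.

## Working session

There is one attempt and no reset: what is moved stays moved. The work goes in short steps, Python scripts to look and compute and a tool call to move; the robot and the scene stay as the last step left them, time stands still between calls to the robot, and variables do not carry over. Pictures are saved under pics/ and viewed, and the job is handed in when it is done.

Besides the shell and the picture viewer there is one more tool, called after "Call:" as name(argument=value, ...), one argument or row to a line, values as JSON. drive_tool: Moves the arm, as the interface text tells. Its arguments: {"type":"object","properties":{"rows":{"type":"array","items":{"type":"array"}}},"required":["rows"]}

```bash
ls; mkdir -p pics; cat > h.py <<'E'
import numpy as np, cv2
from plant import arm
def save(p,n): cv2.imwrite('pics/'+n,cv2.cvtColor(p['frame'],cv2.COLOR_RGB2BGR))
def ray(p,uv,E=None):
    E=np.array(p['extrinsics']) if E is None else E
    d=np.array([(uv[0]-p['cx'])/p['fx'],(uv[1]-p['cy'])/p['fy'],1.])
    return E[:3,3],E[:3,:3]@d
def atz(p,uv,z,E=None):
    o,d=ray(p,uv,E); return o+d*(z-o[2])/d[2]
def proj(p,P,E=None):
    E=np.array(p['extrinsics']) if E is None else E
    c=E[:3,:3].T@(np.array(P)-E[:3,3]); return [p['fx']*c[0]/c[2]+p['cx'],p['fy']*c[1]/c[2]+p['cy']]
E
python3 - <<'E'
from h import *
o=arm.get_obs(); print(o)
for n in ('scene','top'):
    p=arm.get_image(n); save(p,n+'1.png'); print(n,np.round(p['extrinsics'],2).tolist(),p['fx'])
    zs=dict(dock=0,seat=30,tray=37,lip=71,keeper_pivot=57,keeper_tip=57,cassette_4=49,cassette_5=49,pocket_left=49,pocket_right=49)
    for t,z in zs.items():
        r=arm.tip_of(t,p)[:2]
        for q in r: print(t,round(q['conf'],2),np.round(q['location'],1),np.round(atz(p,q['location'],z),1))
print(arm.get_obs()['clock'])
E
```

```text
pics
{'clock': 0.0, 'joints': array([-1.35659103e+00,  4.91560778e-01,  1.55948374e+00, -2.86541992e-05,
        1.09170222e+00, -1.05571980e-01]), 'qd': array([ 0.00082913,  0.0004424 ,  0.00162644, -0.00107288, -0.00031274,
        0.00073569]), 'joint_torque': array([ 2.28442397e-03, -6.12625051e+01, -2.58178639e+01,  6.93399156e-02,
        4.82590939e-02, -9.19180047e-05]), 'tool_pos': array([ 196.44746363, -593.04760416,  214.0491871 ]), 'orientation': array([ 8.10668628e-01, -5.85504946e-01, -4.38067965e-04, -3.75815469e-04]), 'force': array([-0.25004799,  0.20749321, -0.37924586]), 'ft_torque': array([-0.00789293, -0.01203935, -0.0235349 ]), 'finger_gap': 95.30412053190588}
scene [[-0.91, -0.24, 0.33, 108.6], [-0.41, 0.58, -0.71, 820.04], [-0.02, -0.78, -0.63, 923.65], [0.0, 0.0, 0.0, 1.0]] 368.2266875777909
dock 0.68 [284.8 230. ] [622.  -13.9   0. ]
dock 0.2 [280.8 224.7] [648.8 -33.2   0. ]
seat 0.66 [281.3 225.7] [627.2  -1.5  30. ]
tray 0.95 [290.3 232.1] [578.9  21.4  37. ]
lip 0.71 [303.2 227.2] [531.6  13.9  71. ]
keeper_pivot 0.65 [306.8 217.7] [547.9 -48.5  57. ]
ke
[... 676 characters left out ...]
t 0.35 [454.6 231.8] [ 393.5 -530.    30. ]
tray 0.77 [289.1 181.7] [578.6  27.8  37. ]
lip 0.88 [285.8 196.2] [525.8  36.3  71. ]
keeper_pivot 0.97 [310.6 188.5] [551.  -46.4  57. ]
keeper_pivot 0.2 [380.7 234.5] [ 390.7 -276.7   57. ]
keeper_tip 0.42 [305.9 207.4] [487.5 -29.2  57. ]
keeper_tip 0.37 [282.4 180.3] [581.4  48.4  57. ]
cassette_4 0.61 [297.6 181.4] [577.3  -2.4  49. ]
cassette_4 0.55 [455.  230.7] [ 397.3 -525.7   49. ]
cassette_5 0.61 [297.6 181.4] [577.3  -2.4  49. ]
cassette_5 0.55 [455.  230.7] [ 397.3 -525.7   49. ]
pocket_left 0.91 [290.4 174.9] [600.2  21.7  49. ]
pocket_left 0.54 [211.7 241.5] [381.  291.6  49. ]
pocket_right 0.76 [302.7 178.5] [586.8 -19.9  49. ]
1.1
```

View pics.

```bash
python3 - <<'E'
import cv2
a=cv2.imread('pics/scene1.png')[150:310,180:430]; cv2.imwrite('pics/s1c.png',cv2.resize(a,None,fx=3.2,fy=3.2,interpolation=cv2.INTER_CUBIC)[:600])
a=cv2.imread('pics/top1.png')[110:270,190:430]; cv2.imwrite('pics/t1c.png',cv2.resize(a,None,fx=3.3,fy=3.3,interpolation=cv2.INTER_CUBIC))
E
```

```text
(no output)
```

View pics/s1c.png

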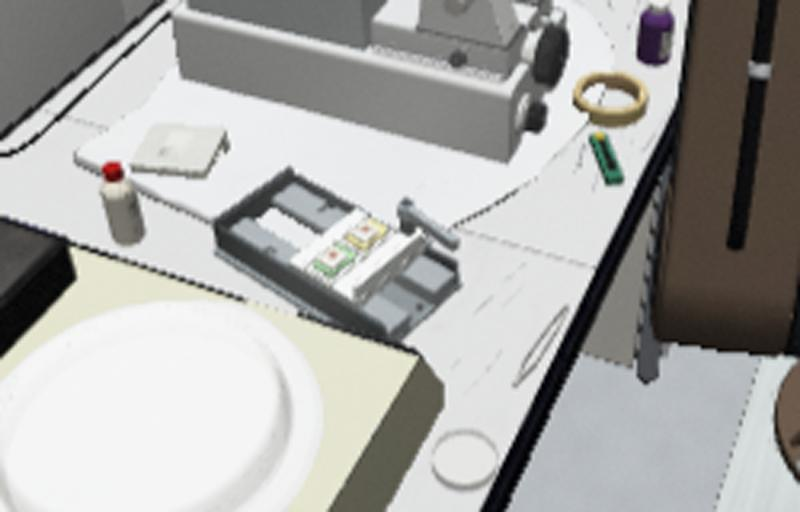

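View pics/t1c.png

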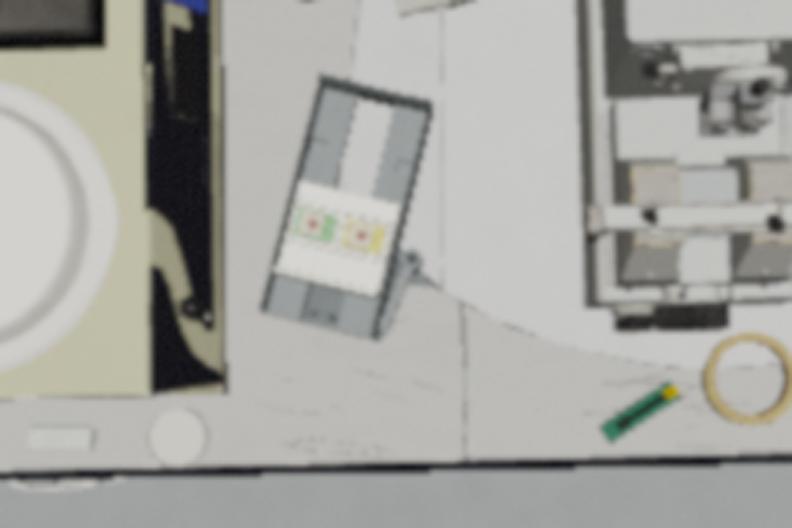

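```bash
cat >> h.py <<'E'
from scipy.spatial.transform import Rotation as R
def T_tool(o=None):
    o=o or arm.get_obs(); T=np.eye(4); T[:3,:3]=R.from_quat(o['orientation']).as_matrix(); T[:3,3]=o['tool_pos']; return T
def plan(target,yaw,o=None,step=35,n=10,via=()):
    # yaw = world angle of tool x, tool down ; prints rounded rows
    o=o or arm.get_obs(); T=T_tool(o); p=T[:3,3].copy(); M=T[:3,:3].copy()
    Rt=np.array([[np.cos(yaw),np.sin(yaw),0],[np.sin(yaw),-np.cos(yaw),0],[0,0,-1]])
    wps=[np.array(v,float) for v in via]+[np.array(target,float)]; rows=[]
    for _ in range(n):
        while len(wps)>1 and np.linalg.norm(wps[0]-p)<step*.6: wps.pop(0)
        d=wps[0]-p; L=np.linalg.norm(d); d=d*min(1,step/max(L,1e-9))
        rv=R.from_matrix(M.T@Rt).as_rotvec(degrees=True); a=np.linalg.norm(rv); rv=rv*min(1,6.5/max(a,1e-9))
        s=np.round(M.T@d,1); rv=np.round(rv,1)
        if abs(s).max()<.3 and abs(rv).max()<.2: break
        rows.append([s.tolist(),rv.tolist()])
        p=p+M@s; M=M@R.from_rotvec(rv,degrees=True).as_matrix()
    for r in rows: print(r)
    print('end',np.round(p,1))
E
python3 - <<'E'
from h import *
import numpy as np
class P: pass
import cv2
top=dict(fx=403.660392498432)
p=arm.get_image('top')
for c in [(322,77),(432,103),(263,310),(378,338)]:
    uv=(c[0]/3.3+190,c[1]/3.3+110); print(c,np.round(atz(p,uv,47),1))
w=arm.get_image('wrist'); print(np.round(w['T_tool_cam'],3).tolist(),w['fx'])
plan((440,-40,330),-1.8,via=[(330,-420,250),(400,-250,280)],n=10)
E
```

```text
(322, 77) [744.9  29.1  47. ]
(432, 103) [714.1 -84.9  47. ]
(263, 310) [503.1  94.1  47. ]
(378, 338) [471.3 -23.7  47. ]
[[1.0, 0.001, 0.0, -0.903], [-0.001, 0.971, 0.24, -67.825], [0.0, -0.24, 0.971, -170.865], [0.0, 0.0, 0.0, 1.0]] 301.6770523105019
[[-19.4, -28.6, -5.6], [-0.0, -0.0, 6.5]]
[[-22.5, -26.3, -5.6], [-0.0, -0.0, 6.5]]
[[-25.3, -23.5, -5.6], [-0.0, -0.0, 6.5]]
[[-27.8, -20.5, -5.6], [-0.0, -0.0, 6.5]]
[[-29.9, -17.3, -5.6], [-0.0, -0.0, 5.5]]
[[-31.5, -14.3, -5.5], [-0.0, -0.0, -0.0]]
[[-34.0, -6.0, -5.6], [-0.0, -0.0, -0.0]]
[[-34.0, -6.1, -5.7], [-0.0, -0.0, -0.0]]
[[-34.0, -6.0, -5.6], [-0.0, -0.0, -0.0]]
[[-34.0, -6.1, -5.7], [-0.0, -0.0, -0.0]]
end [ 377.6 -302.1  270.7]
```

Call:
drive_tool(
  rows=[
    [[-19,-29,-6],[0,0,6.5],60],
    [[-22,-26,-6],[0,0,6.5],60],
    [[-25,-24,-6],[0,0,6.5],60],
    [[-28,-20,-6],[0,0,6.5],60],
    [[-30,-17,-6],[0,0,6.5],60],
    [[-32,-14,-6],[0,0,0.5],60],
    [[-34,-6,-6],[0,0,0],60],
    [[-34,-6,-6],[0,0,0],60],
    [[-34,-6,-6],[0,0,0],60],
    [[-34,-6,-6],[0,0,0],60],
  ],
)

```text
clock: 2.03
tool_pos: [389.8, -299.4, 274.9]
orientation: [-0.596, 0.803, 0.0, 0.0]
force: [0.5, -0.4, 0.1]
finger_gap: 59.9
```

```bash
python3 - <<'E'
from h import *
plan((430,-20,330),-1.826,via=[(400,-250,280)],n=10)
E
```

```text
[[-34.7, 3.1, -3.5], [0.0, 0.0, -2.2]]
[[-34.0, 4.1, -7.1], [0.0, 0.0, 0.0]]
[[-34.0, 4.1, -7.1], [0.0, 0.0, 0.0]]
[[-34.0, 4.1, -7.1], [0.0, 0.0, 0.0]]
[[-34.0, 4.1, -7.1], [0.0, 0.0, 0.0]]
[[-34.0, 4.1, -7.2], [0.0, 0.0, 0.0]]
[[-34.0, 4.2, -7.1], [0.0, 0.0, 0.0]]
[[-34.0, 4.1, -7.2], [0.0, 0.0, 0.0]]
[[-7.7, 0.9, -1.6], [0.0, 0.0, 0.0]]
end [430.  -20.1 330. ]
```

Call:
drive_tool(
  rows=[
    [[-35,0,-4],[0,0,-2.2],50],
    [[-35,0,-7],[0,0,0],50],
    [[-35,0,-7],[0,0,0],50],
    [[-35,0,-7],[0,0,0],50],
    [[-35,0,-7],[0,0,0],50],
    [[-35,0,-7],[0,0,0],50],
    [[-35,0,-7],[0,0,0],50],
    [[-35,0,-6],[0,0,0],50],
    [[-20,0,0],[0,0,0],50],
    [[0,0,0],[0,0,0],50],
  ],
)

```text
clock: 2.87
tool_pos: [468.9, 10.2, 332.6]
orientation: [-0.614, 0.789, -0.002, 0.003]
force: [0.3, 0.5, -0.9]
finger_gap: 49.9
```

```bash
python3 - <<'E'
from h import *
o=arm.get_obs(); w=arm.get_image('wrist'); save(w,'w1.png'); E=T_tool(o)@np.array(w['T_tool_cam']); print(E.tolist(),w['fx'],w['cx'],w['cy'],o['qd'].round(3))
np.savez('w1.npz',E=E,frame=w['frame'],k=[w['fx'],w['fy'],w['cx'],w['cy']])
for t,z in dict(dock=0,seat=30,tray=37,lip=71,keeper_pivot=57,keeper_tip=57).items():
    for q in arm.tip_of(t,w)[:2]: print(t,round(q['conf'],2),np.round(q['location'],1),np.round(atz(w,q['location'],z,E),1))
E
```

```text
[[-0.2459375242482035, -0.9424175770714264, -0.2266359296172733, 533.2335294807713], [-0.9692832956847431, 0.23860079012403404, 0.05966201185601719, -5.440266802178202], [-0.0021510167793780443, 0.2343475482675422, -0.9721505026217933, 503.9408469614133], [0.0, 0.0, 0.0, 1.0]] 301.6770523105019 317.83002473701777 200.37614885377792 [ 0.004 -0.015 -0.006 -0.011  0.009 -0.026]
seat 0.51 [326.5 229.8] [370.7  22.1  30. ]
tray 0.88 [294.1 103.8] [575.3  21.1  37. ]
lip 0.93 [296.  136.8] [528.9  28.3  71. ]
keeper_pivot 0.59 [352.6 104.2] [552.6 -60.1  57. ]
keeper_pivot 0.47 [311.5  96.7] [576.7  -6.3  57. ]
keeper_tip 0.81 [340.1 160.2] [480.1 -24.9  57. ]
```

View pics/w1.png

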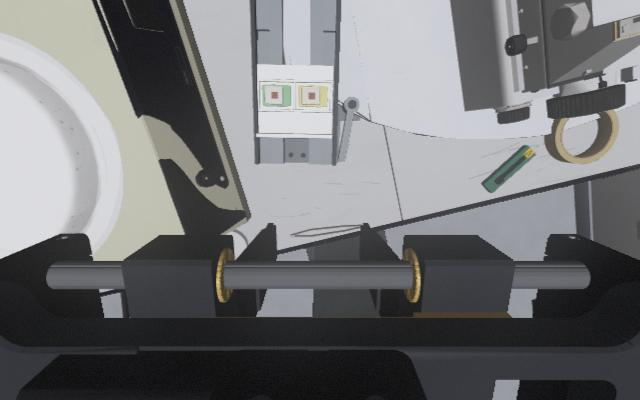

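```bash
python3 - <<'E'
import cv2
a=cv2.imread('pics/w1.png')[50:175,235:375]; cv2.imwrite('pics/w1c.png',cv2.resize(a,None,fx=4.5,fy=4.5,interpolation=cv2.INTER_CUBIC))
E
```

```text
(no output)
```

View pics/w1c.png

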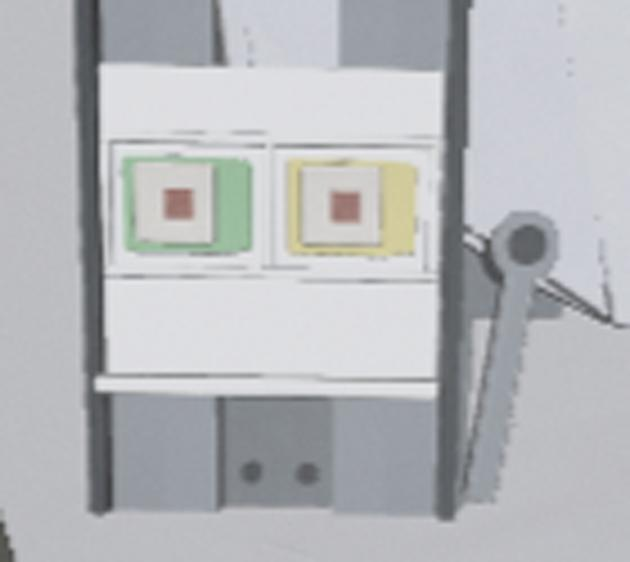

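```bash
cat > m.py <<'E'
from h import *
d=np.load('w1.npz'); p=dict(zip(['fx','fy','cx','cy'],d['k'])); E=d['E']
def g(c,z): return atz(p,(c[0]/4.5+235-.4,c[1]/4.5+50-.4),z,E)[:2]
L,Rr=g((95,390),71),g((437,395),71)
print('lip',L,Rr,np.linalg.norm(L-Rr),(L+Rr)/2)
n=(L-Rr);print('yaw lip',np.arctan2(n[1],n[0])-np.pi/2)
a,b=g((112,512),44),g((437,518),44); print('fence rear inner',a,b,np.linalg.norm(a-b),(a+b)/2)
c,e=g((99,5),44),g((444,5),44)
for u,v in((a,c),(b,e)): w=v-u; print('yaw fence',np.arctan2(w[1],w[0]))
pv=g((527,243),66);tip=g((483,500),66);print('pivot',pv,'tip',tip,np.linalg.norm(pv-tip)); k=tip-pv
psi=np.arctan2(*(((c-a)+(e-b))[::-1]))
psi=-0.255
ex=np.array([np.cos(psi),np.sin(psi)]);ey=np.array([-ex[1],ex[0]])
O1=(a+b)/2; O1=O1+127.5*ex; O2=pv+42*ex+80*ey
print(O1,O2,'keeper ang',np.arctan2(ey@k,-ex@k))
for O in(O1,O2): r=(L+Rr)/2-O; print('lip in dock',ex@r,ey@r,'home lip x -35')
E
python3 m.py
```

```text
lip [543.52357096  82.94582694] [515.78771169 -20.17875659] 106.78931415667675 [529.65564132  31.38353517]
yaw lip -0.26273746450733215
fence rear inner [504.04394363  94.70956312] [475.03124579 -11.48677846] 110.0881446892998 [489.53759471  41.61139233]
yaw fence -0.2681494697195886
yaw fence -0.2513473187680756
pivot [553.32723439 -58.00600226] tip [479.80798329 -26.89917897] 79.8292849622077
[612.91466491   9.45010273] [614.1487255    8.81275423] keeper ang 0.14526978441011315
lip in dock -86.09930879148942 0.2224710911593064 home lip x -35
lip in dock -87.45423215759311 0.5279237291469094 home lip x -35
```

```bash
python3 - <<'E'
from h import *
plan((506,37.5,46),-1.831,via=[(505,37,180)],n=10)
E
```

```text
[[-8.5, -5.9, 33.4], [-0.3, 0.0, 0.4]]
[[-8.6, -6.0, 33.4], [-0.0, 0.0, -0.0]]
[[-8.6, -6.0, 33.4], [-0.0, 0.0, -0.0]]
[[-8.6, -6.1, 33.4], [-0.0, 0.0, -0.0]]
[[-1.2, -1.0, 35.0], [-0.0, 0.0, -0.0]]
[[-1.3, -0.9, 35.0], [-0.0, 0.0, -0.0]]
[[-1.2, -1.0, 35.0], [-0.0, 0.0, -0.0]]
[[-1.3, -0.9, 35.0], [-0.0, 0.0, -0.0]]
[[-0.4, -0.4, 12.6], [-0.0, 0.0, -0.0]]
end [506.   37.5  46. ]
```

Call:
drive_tool(
  rows=[
    [[-9,-6,33],[-0.3,0,0.4],50],
    [[-9,-6,33],[0,0,0],50],
    [[-9,-6,33],[0,0,0],50],
    [[-9,-6,33],[0,0,0],50],
    [[-1,-1,30],[0,0,0],50],
    [[-1,-1,25],[0,0,0],50],
    [[-1,-1,20],[0,0,0],50],
    [[0,0,0],[0,0,0],50],
  ],
)

```text
clock: 3.88
tool_pos: [508.4, 30.3, 119.0]
orientation: [-0.604, 0.797, -0.003, 0.003]
force: [-0.9, -1.7, -0.9]
finger_gap: 49.9
```

```bash
python3 - <<'E'
from h import *
o=arm.get_obs(); print(o['tool_pos'],o['force'])
plan((506,37.5,46),-1.831,n=10,step=20)
w=arm.get_image('wrist'); save(w,'w2.png')
E
```

```text
[508.40740993  30.33986201 118.95025838] [-0.88498555 -1.72482951 -0.85917621]
[[-1.7, 1.3, 19.9], [-0.4, 0.1, -0.8]]
[[-1.7, 1.2, 19.9], [-0.0, -0.0, 0.0]]
[[-1.7, 1.1, 19.9], [-0.0, -0.0, 0.0]]
[[-1.2, 0.8, 13.2], [-0.0, -0.0, 0.0]]
end [506.   37.5  46. ]
```

View pics/w2.png

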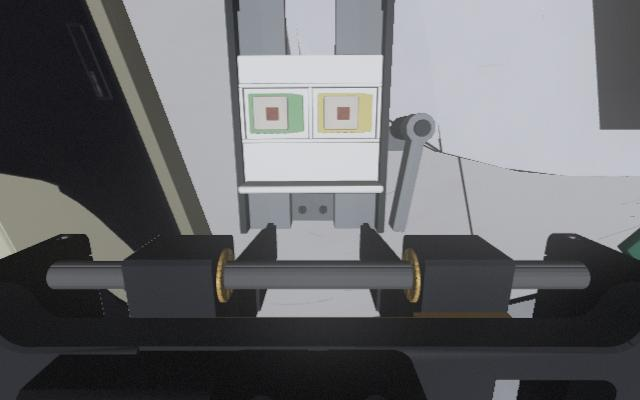

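Call:
drive_tool(
  rows=[
    [[-2,1,20],[-0.4,0.1,-0.8],50],
    [[-2,1,20],[0,0,0],50],
    [[-2,1,18],[0,0,0],50],
    [[-1,1,12],[0,0,0],50],
    [[0,0,2],[0,0,0],50],
    [[0,0,0],[0,0,0],50],
  ],
)

```text
clock: 4.43
tool_pos: [512.2, 34.5, 54.6]
orientation: [-0.608, 0.794, -0.005, 0.005]
force: [0.0, -0.7, 0.4]
finger_gap: 50.3
```

```bash
cat >> h.py <<'E'
PSI=-0.26; O=np.array([613.5,9.]); ex=np.array([np.cos(PSI),np.sin(PSI)]); ey=np.array([-ex[1],ex[0]])
def st():
    o=arm.get_obs(); r=o['tool_pos'][:2]-O; f=o['force'][:2]; M=T_tool(o)[:3,:3]
    print('t',o['clock'],'dock xy',(ex@r).round(2),(ey@r).round(2),'z',o['tool_pos'][2].round(2),'f dock',(ex@f).round(2),(ey@f).round(2),o['force'][2].round(2),'yaw',np.arctan2(M[1,0],M[0,0]).round(4),'tilt',M[:2,2].round(4), 'gap',round(o['finger_gap'],1)); return o
E
python3 -c "
from h import *
st()"
```

```text
t 4.4333 dock xy -104.42 -1.36 z 54.61 f dock 0.19 -0.66 0.36 yaw -1.8347 tilt [ 0.0137 -0.0019] gap 50.3
```

Call:
drive_tool(
  rows=[
    [[0,0,5],[-0.8,0,0],50],
    [[-1,0,4],[0,0,0],50],
    [[0,0,0],[0,0,0],50],
  ],
)

```text
clock: 4.68
tool_pos: [514.5, 34.7, 48.6]
orientation: [-0.608, 0.794, -0.001, 0.002]
force: [-0.5, 1.1, -0.2]
finger_gap: 49.9
```

```bash
python3 -c "
from h import *
st()"
```

```text
t 4.6833 dock xy -102.26 -0.62 z 48.57 f dock -0.82 0.97 -0.18 yaw -1.8356 tilt [0.0042 0.0018] gap 49.9
```

Call:
drive_tool(
  rows=[
    [[0,-2,2],[0,0,0],50],
    [[0,-2,1],[0,0,0],50],
    [[0,-2,0],[0,0,0],50],
    [[0,-2,0],[0,0,0],50],
  ],
)

```text
clock: 5.02
tool_pos: [520.8, 32.8, 46.4]
orientation: [-0.608, 0.794, 0.001, 0.001]
force: [-4.5, 1.1, 2.4]
finger_gap: 49.8
```

```bash
python3 -c "
from h import *
st()"
```

```text
t 5.0167 dock xy -95.71 -0.81 z 46.42 f dock -4.69 -0.06 2.41 yaw -1.8356 tilt [0.0003 0.0023] gap 49.8
```

Call:
drive_tool(
  rows=[
    [[0,-2.5,0],[0,0,0],50],
    [[0,-2.5,0],[0,0,0],50],
    [[0,-2.5,0],[0,0,0],50],
    [[0,-2.5,0],[0,0,0],50],
    [[0,-2.5,0],[0,0,0],50],
    [[0,-2.5,0],[0,0,0],50],
    [[0,-2.5,0],[0,0,0],50],
    [[0,-2.5,0],[0,0,0],50],
  ],
)

```text
clock: 5.68
tool_pos: [540.1, 27.5, 46.5]
orientation: [-0.608, 0.794, 0.002, -0.001]
force: [-4.3, 1.1, 2.3]
finger_gap: 49.8
```

```bash
python3 -c "
from h import *
st()"
```

```text
t 5.6833 dock xy -75.64 -0.98 z 46.47 f dock -4.41 -0.03 2.31 yaw -1.8353 tilt [-0.0039  0.0028] gap 49.8
```

Call:
drive_tool(
  rows=[
    [[0,-2,0],[0,0,0],50],
    [[0,-2,0],[0,0,0],50],
    [[0,-2,0],[0,0,0],50],
    [[0,-2,0],[0,0,0],50],
    [[0,-2,0],[0,0,0],50],
    [[0,-2,0],[0,0,0],50],
    [[0,-2,0],[0,0,0],50],
    [[0,-1,0],[0,0,0],50],
  ],
)

```text
clock: 6.35
tool_pos: [556.4, 23.0, 46.4]
orientation: [-0.608, 0.794, 0.002, -0.001]
force: [-5.3, 0.1, 3.6]
finger_gap: 50.0
```

```bash
python3 -c "
from h import *
st()
w=arm.get_image('wrist'); save(w,'w3.png')"
```

```text
t 6.35 dock xy -58.76 -1.1 z 46.44 f dock -5.16 -1.24 3.57 yaw -1.8354 tilt [-0.0042  0.0028] gap 50.0
```

View pics/w3.png

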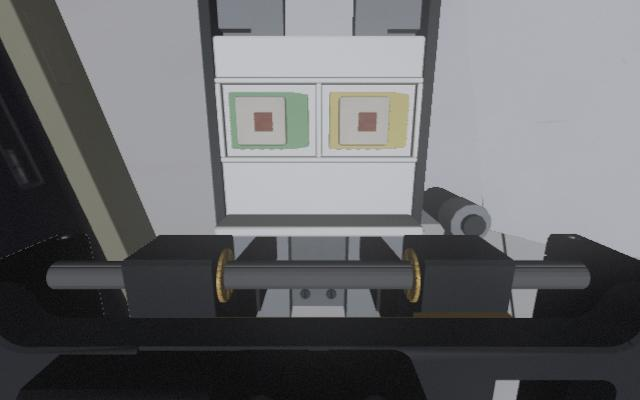

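Call:
drive_tool(
  rows=[
    [[0,-1,0],[0,0,0],50],
    [[0,-1,0],[0,0,0],50],
    [[0,-1,0],[0,0,0],50],
    [[0,-1,0],[0,0,0],50],
    [[0,-1,0],[0,0,0],50],
    [[0,-1,0],[0,0,0],50],
    [[0,-1,0],[0,0,0],50],
  ],
)

```text
clock: 6.98
tool_pos: [563.1, 21.2, 46.4]
orientation: [-0.608, 0.794, 0.003, -0.001]
force: [-5.3, 1.5, 2.9]
finger_gap: 50.1
```

```bash
python3 -c "
from h import *
st()"
```

```text
t 6.9833 dock xy -51.88 -1.17 z 46.44 f dock -5.49 0.13 2.93 yaw -1.8353 tilt [-0.0053  0.0029] gap 50.1
```

Call:
drive_tool(
  rows=[
    [[0,-1,0],[0,0,0],50],
    [[0,-1,0],[0,0,0],50],
    [[0,-1,0],[0,0,0],50],
  ],
)

```text
clock: 7.23
tool_pos: [566.5, 20.3, 46.3]
orientation: [-0.608, 0.794, 0.003, -0.001]
force: [0.1, 0.0, 0.1]
finger_gap: 49.8
```

Call:
drive_tool(
  rows=[
    [[0,-1,0],[0,0,0],50],
    [[0,-1,0],[0,0,0],50],
  ],
)

```text
clock: 7.4
tool_pos: [567.6, 19.9, 46.3]
orientation: [-0.608, 0.794, 0.003, -0.002]
force: [-9.3, 2.8, 6.6]
finger_gap: 49.8
```

```bash
python3 -c "
from h import *
st()"
```

```text
t 7.4 dock xy -47.22 -1.23 z 46.29 f dock -9.65 0.3 6.55 yaw -1.8353 tilt [-0.0073  0.0032] gap 49.8
```

Call:
drive_tool(
  rows=[
    [[0,2,0],[0,0,0],50],
    [[0,3,0],[0,0,0],50],
    [[0,0,0],[0,0,0],50],
  ],
)

```text
clock: 7.65
tool_pos: [564.4, 20.9, 46.5]
orientation: [-0.608, 0.794, 0.002, -0.0]
force: [-0.0, -0.1, -0.6]
finger_gap: 50.1
```

```bash
python3 -c "
from h import *
st()
w=arm.get_image('wrist'); save(w,'w4.png')
p=arm.get_image('scene'); a=p['frame'][190:260,240:350]; cv2.imwrite('pics/s4c.png',cv2.resize(cv2.cvtColor(a,cv2.COLOR_RGB2BGR),None,fx=7,fy=7,interpolation=cv2.INTER_CUBIC))"
```

```text
t 7.65 dock xy -50.49 -1.1 z 46.55 f dock 0.02 -0.13 -0.6 yaw -1.8354 tilt [-0.003   0.0027] gap 50.1
```

View pics/w4.png

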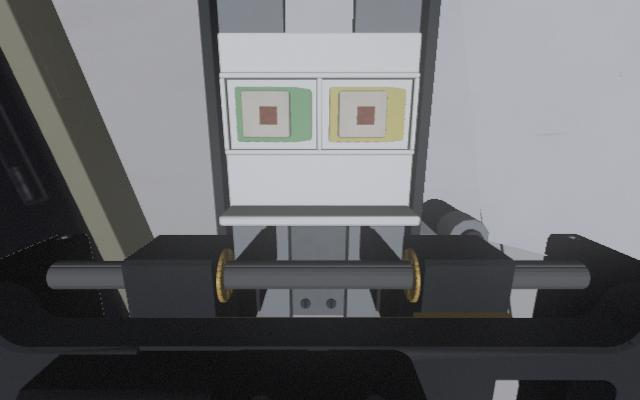

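View pics/s4c.png

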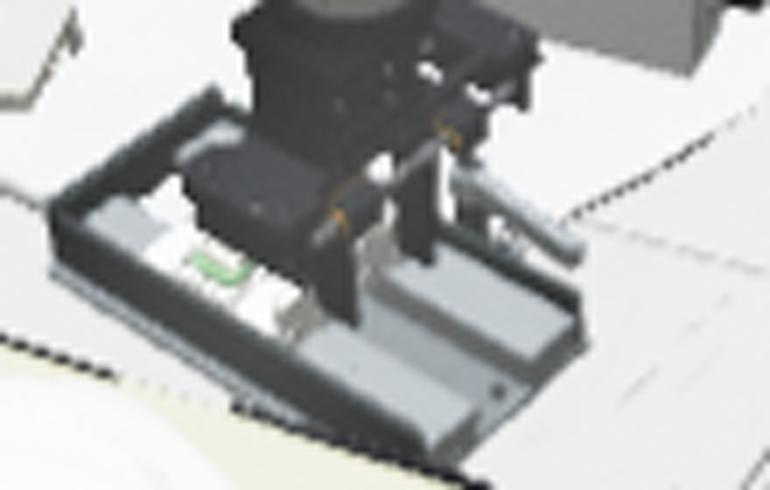

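Call:
drive_tool(
  rows=[
    [[0,8,0],[0,0,0],50],
    [[0,12,0],[0,0,0],50],
    [[0,3,-20],[0,0,0],50],
    [[0,3,-30],[0,0,0],30],
    [[0,3,-30],[0,0,0],0],
    [[15,5,0],[0,0,0],0],
    [[30,5,0],[0,0,0],0],
    [[30,5,0],[0,0,0],0],
    [[20,3,0],[0,0,0],0],
    [[0,0,0],[0,0,0],0],
  ],
)

```text
clock: 8.58
tool_pos: [489.2, -59.3, 130.0]
orientation: [-0.609, 0.793, 0.0, 0.001]
force: [0.1, -0.8, 0.8]
finger_gap: 8.6
```

```bash
python3 -c "
from h import *
o=st()
w=arm.get_image('wrist'); save(w,'w5.png');E=T_tool(o)@np.array(w['T_tool_cam'])
for t,z in dict(keeper_tip=57,keeper_pivot=57,lip=64).items():
  for q in arm.tip_of(t,w)[:1]:
    r=atz(w,q['location'],z,E)[:2]-O; print(t,q['conf'],q['location'],'dock',ex@r,ey@r)"
```

```text
t 8.5833 dock xy -102.51 -97.98 z 129.96 f dock 0.27 -0.79 0.76 yaw -1.8314 tilt [0.0007 0.0013] gap 8.6
keeper_tip 0.97 [284.0, 227.4] dock -119.38735959748557 -68.00211429011438
keeper_pivot 0.72 [297.5, 131.3] dock -39.58053916198753 -80.78881631444322
lip 0.67 [190.0, 123.1] dock -33.38178627482568 0.4829249817807888
```

View pics/w5.png

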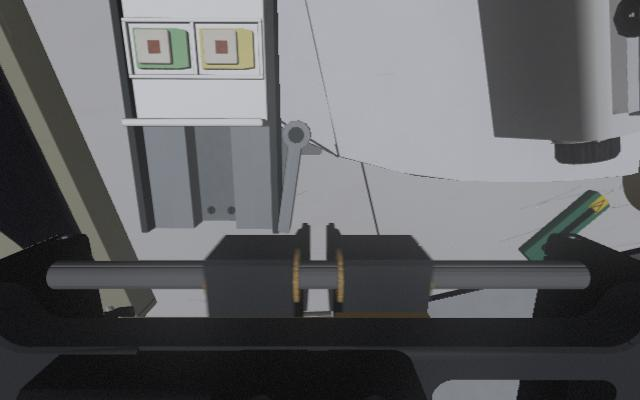

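Call:
drive_tool(
  rows=[
    [[1,0,20],[0,0,0],0],
    [[1,0,25],[0,0,0],0],
    [[1,0,20],[0,0,0],0],
    [[0,0,10],[0,0,0],0],
    [[0,0,1],[0,0,0],0],
  ],
)

```text
clock: 9.2
tool_pos: [493.4, -54.9, 51.5]
orientation: [-0.613, 0.79, -0.001, 0.003]
force: [0.3, -0.2, -0.3]
finger_gap: 0.3
```

```bash
python3 -c "
from h import *
st()
for a in np.arange(.1,1.58,.1):
    u=np.array([-np.cos(a),np.sin(a)]);n=np.array([-np.sin(a),-np.cos(a)])
    print(a.round(2),(np.array([-42,-80])+58*u+(5+12*np.cos(a)+10*np.sin(a))*n).round(1))"
```

```text
t 9.2 dock xy -99.65 -92.6 z 51.45 f dock 0.36 -0.11 -0.27 yaw -1.823 tilt [0.0057 0.0009] gap 0.3
0.1 [-101.5  -92.1]
0.2 [-102.6  -86.9]
0.3 [-103.1  -81.4]
0.4 [-103.2  -75.8]
0.5 [-102.6  -70. ]
0.6 [-101.5  -64.2]
0.7 [-99.6 -58.4]
0.8 [-97.1 -52.7]
0.9 [-93.9 -47.2]
1.0 [-90.1 -41.9]
1.1 [-85.6 -37.1]
1.2 [-80.4 -32.7]
1.3 [-74.7 -28.9]
1.4 [-68.5 -25.7]
1.5 [-61.9 -23.3]
```

Call:
drive_tool(
  rows=[
    [[-4.5,1,0],[0,0,-0.4],0],
    [[-4.5,1,0],[0,0,0],0],
    [[-4.5,1,0],[0,0,0],0],
    [[-4.5,0,0],[0,0,0],0],
    [[-4.5,0,0],[0,0,0],0],
    [[-4.5,-1,0],[0,0,0],0],
  ],
)

```text
clock: 9.7
tool_pos: [499.7, -24.0, 53.3]
orientation: [-0.617, 0.787, -0.002, 0.003]
force: [-0.1, -2.7, -0.3]
finger_gap: 0.1
```

```bash
python3 -c "
from h import *
st()"
```

```text
t 9.7 dock xy -101.49 -61.17 z 53.34 f dock 0.54 -2.61 -0.31 yaw -1.8125 tilt [0.0078 0.0002] gap 0.1
```

Call:
drive_tool(
  rows=[
    [[-4.2,-2,0.5],[0,0,-0.5],0],
    [[-4.2,-2,0.5],[0,0,0],0],
    [[-3.6,-2.4,0],[0,0,0],0],
    [[-3.6,-2.4,0],[0,0,0],0],
    [[-3.6,-2.4,0],[0,0,0],0],
    [[-3,-3,0],[0,0,0],0],
    [[-3,-3,0],[0,0,0],0],
  ],
)

```text
clock: 10.28
tool_pos: [524.5, -0.6, 53.3]
orientation: [-0.621, 0.784, -0.003, 0.003]
force: [-0.7, -0.7, 1.4]
finger_gap: 0.5
```

```bash
python3 -c "
from h import *
st()
w=arm.get_image('wrist'); save(w,'w6.png')"
```

```text
t 10.2833 dock xy -83.56 -32.11 z 53.3 f dock -0.45 -0.84 1.37 yaw -1.8022 tilt [0.0083 0.0001] gap 0.5
```

View pics/w6.png

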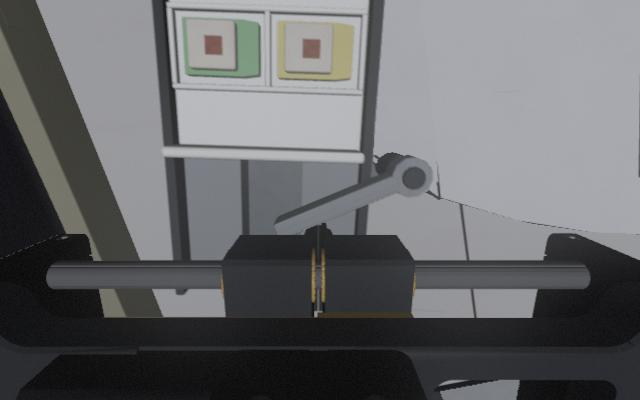

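Call:
drive_tool(
  rows=[
    [[-1,-3,0],[0,0,-0.6],0],
    [[-1,-3,0],[0,0,-0.6],0],
    [[-1,-3,0],[0,0,-0.5],0],
    [[0,-3,0],[0,0,0],0],
    [[0,-3,0],[0,0,0],0],
    [[0,-2,0],[0,0,0],0],
  ],
)

```text
clock: 10.83
tool_pos: [543.7, -0.6, 53.2]
orientation: [-0.634, 0.774, -0.002, 0.003]
force: [-1.6, 1.5, -1.0]
finger_gap: 0.1
```

```bash
python3 -c "
from h import *
st()"
```

```text
t 10.8333 dock xy -64.99 -27.2 z 53.17 f dock -1.9 1.05 -0.99 yaw -1.7691 tilt [0.0075 0.0008] gap 0.1
```

Call:
drive_tool(
  rows=[
    [[0,-1.5,0],[0,0,1.5],0],
    [[0,-1.5,0],[0,0,1.2],0],
    [[0,-1.5,0],[0,0,0.5],0],
    [[0,-1,0],[0,0,0],0],
  ],
)

```text
clock: 11.17
tool_pos: [549.9, -2.0, 53.1]
orientation: [-0.61, 0.792, -0.002, 0.003]
force: [-1.3, 1.3, 0.8]
finger_gap: 0.6
```

```bash
python3 -c "
from h import *
st()"
```

```text
t 11.1667 dock xy -58.6 -27.01 z 53.11 f dock -1.6 0.96 0.82 yaw -1.8285 tilt [0.0074 0.0011] gap 0.6
```

Call:
drive_tool(
  rows=[
    [[0,-1,0],[0,0,0],0],
    [[0,-1,0],[0,0,0],0],
  ],
)

```text
clock: 11.33
tool_pos: [550.7, -2.3, 53.0]
orientation: [-0.611, 0.792, -0.001, 0.002]
force: [-7.9, 4.4, 6.5]
finger_gap: 0.3
```

```bash
python3 -c "
from h import *
st()
w=arm.get_image('wrist'); save(w,'w7.png')"
```

```text
t 11.3333 dock xy -57.84 -27.04 z 53.0 f dock -8.77 2.25 6.54 yaw -1.828 tilt [0.0041 0.0017] gap 0.3
```

View pics/w7.png

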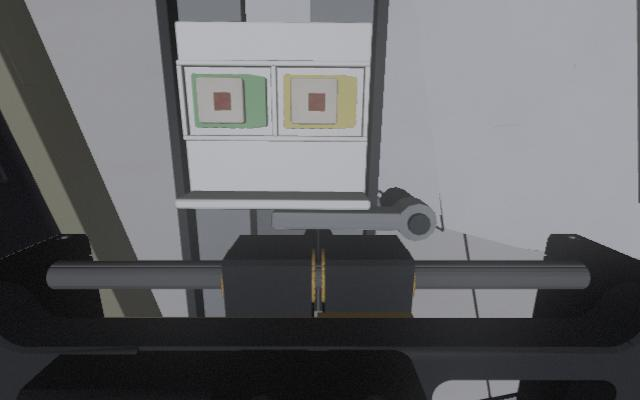

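Call:
drive_tool(
  rows=[
    [[0,2,0],[0,0,0],0],
    [[0,6,0],[0,0,0],0],
    [[0,12,0],[0,0,0],0],
    [[0,10,-10],[0,0,0],0],
    [[0,0,-30],[0,0,0],0],
    [[0,0,-30],[0,0,0],0],
    [[0,0,-30],[0,0,0],0],
    [[0,0,-30],[0,0,0],0],
    [[0,0,0],[0,0,0],0],
  ],
)

```text
clock: 12.13
tool_pos: [517.6, 5.3, 186.8]
orientation: [-0.611, 0.791, -0.001, 0.002]
force: [-0.6, -0.7, 0.7]
finger_gap: 0.0
```

```bash
python3 -c "
from h import *
o=st()
w=arm.get_image('wrist'); save(w,'w8.png');E=T_tool(o)@np.array(w['T_tool_cam'])
for t,z in dict(keeper_tip=57,keeper_pivot=57,lip=64,tray=30).items():
  for q in arm.tip_of(t,w)[:1]:
    r=atz(w,q['location'],z,E)[:2]-O; print(t,q['conf'],q['location'],'dock',ex@r,ey@r)
a=w['frame'][:230,150:450]; cv2.imwrite('pics/w8c.png',cv2.resize(cv2.cvtColor(a,cv2.COLOR_RGB2BGR),None,fx=2.6,fy=2.6,interpolation=cv2.INTER_CUBIC))"
```

```text
t 12.1333 dock xy -91.76 -28.23 z 186.82 f dock -0.42 -0.87 0.75 yaw -1.8258 tilt [0.0034 0.001 ] gap 0.0
keeper_tip 0.92 [288.3, 142.2] dock -40.06337546403244 2.3494831810394743
keeper_pivot 0.77 [373.0, 141.7] dock -39.10298785607137 -80.66166691312029
lip 0.77 [292.7, 137.8] dock -35.55851254187733 -2.613893912815409
tray 0.86 [292.4, 88.0] dock 13.269256483945084 -0.16222205140089452
```

View pics/w8c.png

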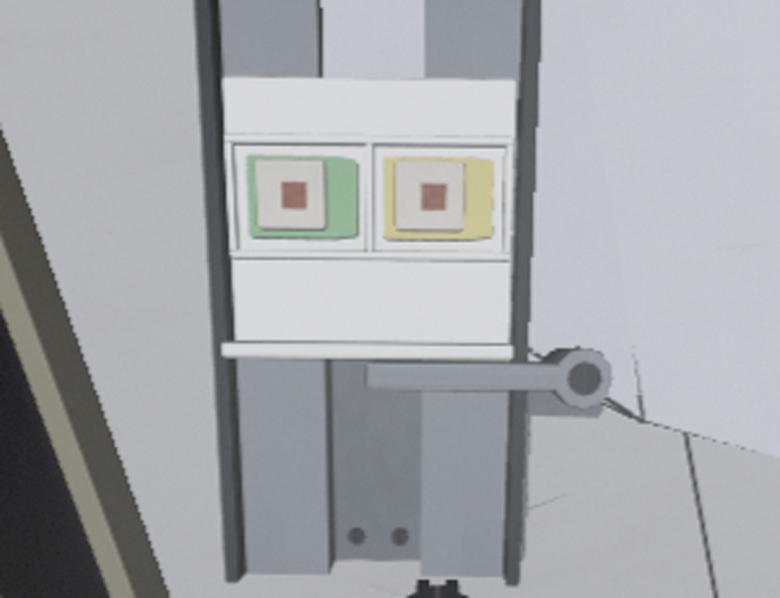

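```bash
python3 -c "
from h import *
st(); print(arm.close_job())"
```

```text
t 12.3833 dock xy -94.04 -28.61 z 180.62 f dock -0.78 0.47 -0.25 yaw -1.8261 tilt [-0.0066  0.0023] gap 0.5
the job is handed in; nothing more can be done
None
```

The tray is home in its notches and the keeper bar stands across behind the lip. I handed the job in at 12.4 s, with the arm clear of everything.

- **Tray:** I pushed it by the lip with both fingers apart, at about 5 N and 12 mm/s over the last stretch. The force fell to 0, then rose to about 10 N against the notch wall, and I stopped there. In the wrist pictures before and after, the lip and front edge shrank by 4–5 %, which fits a level drop of 7 mm. The tray's origin measured dock x about +13 mm, against the seat at +15 ± 3 mm.
- **Keeper:** With the fingers shut I pushed the bar round on its outer side, at up to about 3 N, until it met its stop at about 9 N. In the last picture it is square across, at about 1.56 rad, just behind the lip.
- **Rest of the scene:** Both cassettes still lie in their pockets. I felt no contact with anything else and touched nothing else that I know of, but I took no last picture of the whole bench.

One measurement disagreed by a few millimetres. The finger stop that seated the tray put the lip at about −37 mm in dock x, while the final picture put it at −35.6 mm and the forward play would allow about −32 mm. I put this down to the calibration and finger-width error, since the forces and pictures otherwise agreed.

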